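# Draw the top lid from the rack and close the cigar box

### The job

Close the open cigar box with the top lid from the lid rack: touching down gently and with light finger pressure, slide that lid, lying flat, partly out through the rack's open front, leaving the lids under it where they lie, then take it by its long edges and set it gently into the open box, down flat on the sides between the two raised ends. Leave the box already closed and everything else on the bench alone.

Things in the scene. Friction and masses are not known exactly. Their poses are not given: they have to be found in the camera images.
- lid_rack: Plywood lid rack fixed to the bench, 174 x 88 mm, open at top and front. Side and back walls 10 mm thick, 70 mm high. Origin on the bench under the middle of the stacked lids; x runs along the lids to the back wall (inner face at x = +84 mm). The open front is at x = -80 mm, level with the lids' front ends. 68 mm wide inside: 2 mm to spare each side of a lid. No lip or floor juts out in front.
- lid_top: Top lid of the stack in the rack: flat cedar board 160 (x) x 64 (y) x 6 mm, about 30 g, loose. Origin at the centre of its underside, x towards the rack's back. Its top is 8 to 22 mm below the wall tops: its edges are out of reach until it overhangs the front; over 75 mm of overhang it tips. Wood slips on wood more easily than under a finger pad. Touch it slowly: a few newtons do, 12 N cracks it.
- lid_second: The loose lid directly under the top one, alike; to stay where it lies. Origin at the centre of its underside.
- lid_third: The loose lid under the second, alike; to stay where it lies. Under it is a paper-banded bundle of lids in the rack, whose height varies; it stands on a rubber pad that gives about 0.08 mm per newton. Origin at the centre of its underside.
- open_box: Box to close: loose cedar box standing on the bench, three cigars inside, no lid, 0.22 kg, 180 mm long (x), body 56 mm wide (y). Origin at the centre of its underside. Long sides 28 mm high; the lid rests on them, 4 mm over at each side. End boards 64 mm wide, 36 mm high, 163 mm apart inside: 1.5 mm to spare at each end of the lid. Their top 4 mm are bevelled, each end 1 mm wider at the mouth.
- closed_box: An alike box with its lid already on (a flat board between the ends, no cigars seen); leave it alone. Origin at the centre of its underside, x along its length.
- ring_gauge: Flat dark wooden gauge with four holes, 110 x 36 x 6 mm, lying on the bench; bystander. Origin at the centre of its underside.
- pencil: Pencil, 160 mm long, 7 mm thick, lying on the bench; bystander. Origin at the centre of its underside.
- glass_dish: Small glass bowl, 80 mm across, 35 mm high; bystander. Origin at the centre of its underside.
- paste_jar: Amber jar with white cap, 56 mm across, 70 mm high; bystander. Origin at the centre of its underside.
Not all that is in view belongs to the job. What is shaped like the lid_rack but blue is not meant. What is shaped like the lid_top but blue is not meant.

How it is judged:
By the outcome, as a careful person would: the job done as asked, in the order asked, and still so for the second after the job is handed in, with the robot touching nothing.
It also fails if it takes over 61 s, if anything falls off the work surface, if the arm or the gripper's body presses on something with over 40 N, if the wrist force passes 120 N, or if a joint passes its speed limit or range.

### The arm

A 6-joint arm with a two-finger parallel gripper is mounted at the origin on the work surface. World frame = base frame: x ahead of the robot, y to its left, z up, the work surface at z = 0. Lengths are in mm, angles in degrees, forces in N, time in s.
With the tool pointing down it reaches from about 300 to 850 mm from the base axis. Payload 4.2 kg.
Tool frame: the origin (TCP) lies on the centre line of the jaws, within the pads' length; the fingertips stand 14 mm ahead of it and the grasp point (between the pads) lies 5 mm behind it; z points along the fingers, y is the direction in which the jaws open and shut (so a half turn about z gives the same grasp; the last joint's range is limited). The gripper opens to 91 mm and grips with 3 to 60 N. Pads are 32 mm wide; open, the fingers measure 118 mm over their backs; the gripper's body (76 mm by 178 mm) begins 60 mm behind the grasp point.
Start: joints at [69.041, 18.312, 89.639, -0, 72.044, -1.146], TCP at [194.898, 540.977, 227.976] pointing down, gripper open.
Joint ranges: [-177.97, 177.97], [-48.28, 115.42], [12.27, 149.76], [-77.06, 257.06], [2.81, 150.46], [-146.56, 146.56]. Speed limits (degrees/s): [147.25, 147.25, 180, 180, 180, 180].

### API

Orientations are given as [roll, pitch, yaw] about the fixed x, y, z axes, in that order (R = Rz(yaw) Ry(pitch) Rx(roll)).
In Python, from workcell import env gives the robot as it stands.
- The arm moves only by the tool play_rows, never from a script. Its argument "increments" is a list of rows, each a list of 5 numbers: the shift along the world's x, y, z in mm, then the turn about the world's z in degrees, then the closure, from 0 (fully open) to 1 (shut). In form: [[x, y, z, yaw, fingers], ...]. A call has 1 to 20 rows; each row shifts and turns the commanded pose from where the row before left it; what a row does not reach is not made up. A row lasts 1/8 s, in which the tool goes at most 62.5 mm and 10.7 degrees, less where a joint would pass 70% of its speed; a pose out of reach is approached as far as the arm can. A call is refused whole if a number of a shift passes 62.5 or a number of a turn 10.7, either way. A call with a gripper value outside its range is refused whole. The fingers move at their own pace and stop on an object; "newtons" is the grip in N (left out, the last holds). Time passes only in rows, so rows that do not move let the fingers close. It gives the time, the measured TCP pose, the force and the opening at its end, in the units of the state.
- env.state(): the state, without advancing time (a new reading comes with each control period).
- env.grab_frame(name): name is "scene" or "side" or "wrist"; returns the picture (400x640x3 uint8, red, green, blue); there is no depth.
- env.calibration(name): a dict with "fx", "fy", "cx", "cy" (pixels), "R" (3x3) and "t" (3): a world point X has camera coordinates R X + t; the wrist camera has in their place "hand_eye" (4x4, takes a point from camera to tool coordinates, whose origin is the TCP and whose axes are the flange's). Camera axes: x right, y down, z forward; pixel columns grow to the right and rows downward; lengths in mm; the calibration is good to about 2 mm. A picture is of the moment at which its call begins: read the wrist's pose just before it. calibration takes no time and is no camera call.
- env.job_done(): hands the job in, once; it reports no verdict.
The state is a dict: "time_s": time; "qpos": joint angles; "qvel": joint speeds; "effort": joint torques, N m; "ee_pos": TCP position; "ee_rot": TCP orientation; "force": force on the tool from outside, world axes, zero at the start; "torque": the same for the moment, N m; "gripper_width": finger opening in mm.
Only numpy, scipy, OpenCV 4.12 (cv2) and the standard library are available. Lean on these libraries where they do the work, as an engineer would, in place of code of your own. Each camera call takes 0.05 s, during which the arm holds its last target.

## Working session

There is one attempt and no reset: what is moved stays moved. The work goes in short steps, Python scripts to look and compute and a tool call to move; the robot and the scene stay as the last step left them, time stands still between calls to the robot, and variables do not carry over. Pictures are saved under pics/ and viewed, and the job is handed in when it is done.

Besides the shell and the picture viewer there is one more tool, called as name([rows], argument=value, ...), one row to a line, values as JSON. play_rows: Moves the arm, as the interface text tells. Its arguments: {"type":"object","properties":{"increments":{"type":"array"},"newtons":{"type":"number"}},"required":["increments"]}

```bash
ls; mkdir -p pics; python3 - <<'E'
from workcell import env
import cv2
print(env.state())
for n in ["scene","side","wrist"]:
    im=env.grab_frame(n); cv2.imwrite(f"pics/{n}0.png",im[:,:,::-1])
    print(n,env.calibration(n))
E
```

```text
pics
{'time_s': 0.0, 'qpos': array([ 6.90413543e+01,  1.83507197e+01,  8.97079612e+01, -1.85984031e-03,
        7.20431264e+01, -1.14665245e+00]), 'qvel': array([ 0.02892259, -0.12054922, -0.02553111,  0.06797262,  0.0991471 ,
        0.08024429]), 'effort': array([-3.78450732e-04, -4.12457836e+01, -2.31974655e+01,  7.26756337e-02,
        4.57065669e-02, -1.41254291e-04]), 'ee_pos': array([194.72711222, 540.50052124, 227.11895893]), 'ee_rot': array([-1.79898178e+02, -2.69449221e-04,  1.60188581e+02]), 'force': array([-0.04886044, -0.22288933, -0.56565888]), 'torque': array([-0.00945628,  0.04082797,  0.04606913]), 'gripper_width': 91.41874884462388}
scene {'fx': 391.15735332064406, 'fy': 391.15735332064406, 'cx': 318.12921226732595, 'cy': 199.14529481523965, 'R': array([[ 0.65946949,  0.75168321,  0.00850549],
       [ 0.45106324, -0.38662645, -0.8044016 ],
       [-0.60136673,  0.53431483, -0.59402501]]), 't': array([-227.63690759, -215.22573536, 1332.37956004])}
side {'fx': 507.17851717139615, 'fy': 507.17851717139615, 'cx': 312.8453469031025, 'cy': 202.85266632871202, 'R': array([[-0.99156156, -0.12857058,  0.01659129],
       [-0.08540422,  0.55158135, -0.82973739],
       [ 0.09752837, -0.82415267, -0.55790734]]), 't': array([ 516.84648923,  178.87513844, 1141.42635835])}
wrist {'fx': 277.1746400828497, 'fy': 277.1746400828497, 'cx': 320.0129996034345, 'cy': 200.4368047105511, 'hand_eye': array([[ 1.24136895e-04, -9.59749961e-01, -2.80855830e-01,
         7.89698062e+01],
       [ 9.99999606e-01,  3.66107837e-04, -8.09081072e-04,
        -9.41075232e-01],
       [ 8.79339048e-04, -2.80855619e-01,  9.59749628e-01,
        -1.57073008e+02],
       [ 0.00000000e+00,  0.00000000e+00,  0.00000000e+00,
         1.00000000e+00]])}
```

View pics/scene0.png

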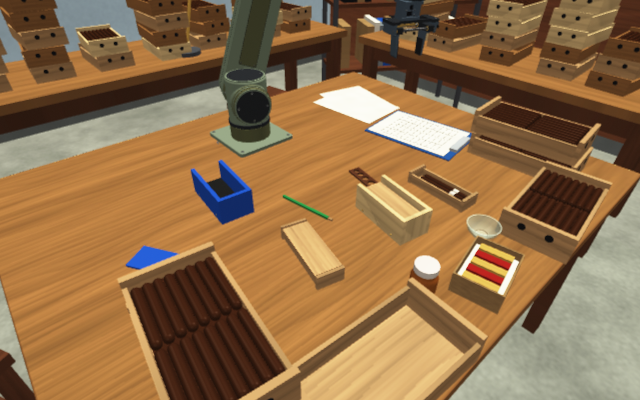

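View pics/side0.png

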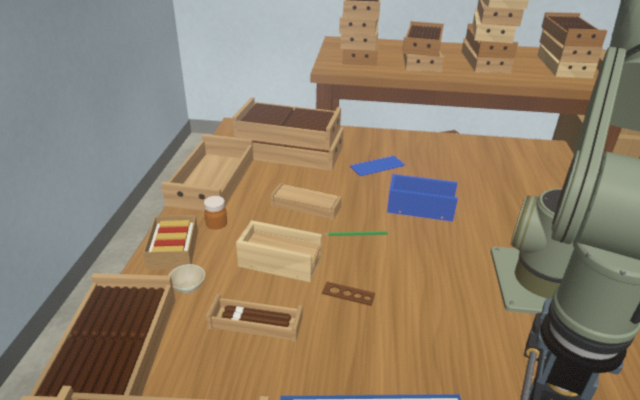

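View pics/wrist0.png

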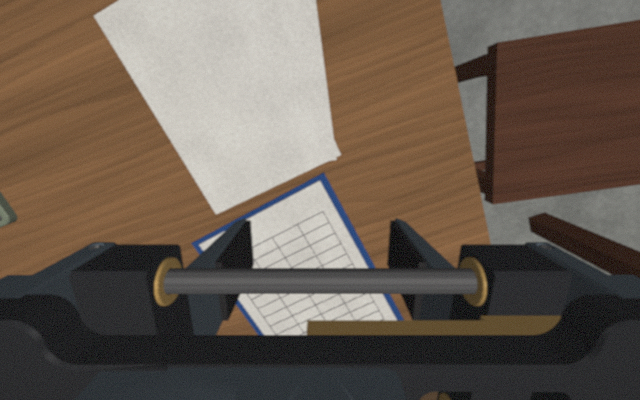

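The rack is at scene (395,205) / side (280,250), the open box with cigars at scene (443,188) / side (255,317), and the closed box at scene (312,252). I'll zoom in for the corners.

```bash
python3 - <<'E'
import cv2
a=cv2.imread("pics/scene0.png")[150:260,330:490]; cv2.imwrite("pics/sc_crop.png",cv2.resize(a,None,fx=5,fy=5,interpolation=cv2.INTER_CUBIC))
a=cv2.imread("pics/side0.png")[215:340,200:350]; cv2.imwrite("pics/sd_crop.png",cv2.resize(a,None,fx=4.8,fy=4.8,interpolation=cv2.INTER_CUBIC))
E
```

```text
(no output)
```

View pics/sc_crop.png

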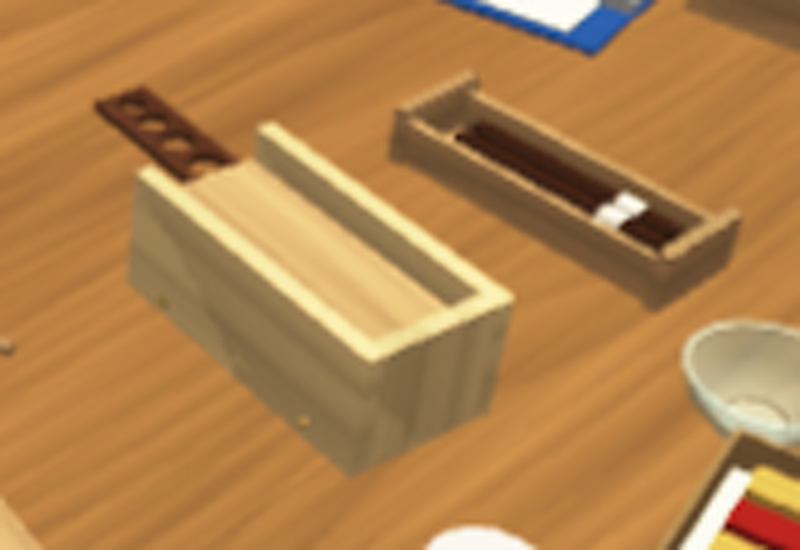

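View pics/sd_crop.png

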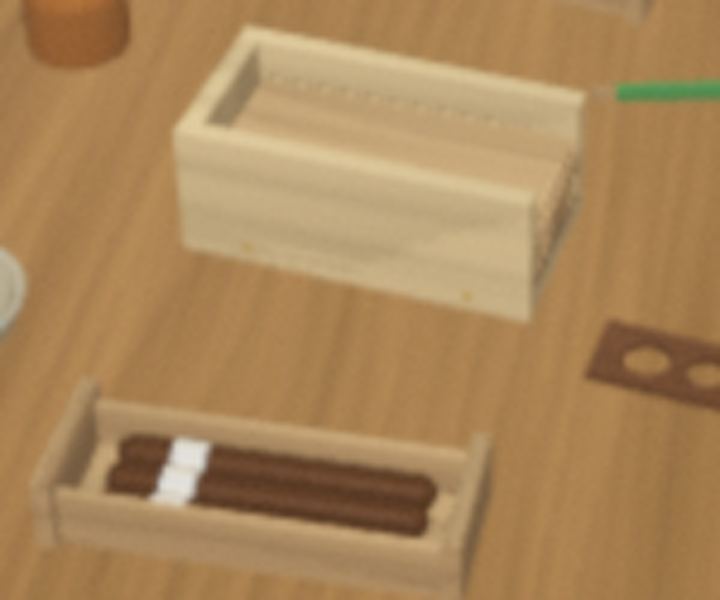

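```bash
cat > h.py <<'E'
import numpy as np, cv2
from workcell import env
from scipy.spatial.transform import Rotation as Ro
def cam(n, st=None):
    c=env.calibration(n)
    if n=="wrist":
        T=np.eye(4); T[:3,:3]=Ro.from_euler('xyz',st["ee_rot"],degrees=True).as_matrix(); T[:3,3]=st["ee_pos"]
        W=T@c["hand_eye"]; R=W[:3,:3].T; t=-R@W[:3,3]
    else: R,t=np.array(c["R"]),np.array(c["t"])
    return c,R,t
def ray(cm,uv):
    c,R,t=cm; d=R.T@np.array([(uv[0]-c["cx"])/c["fx"],(uv[1]-c["cy"])/c["fy"],1]); return -R.T@t,d
def onz(cm,uv,z):
    o,d=ray(cm,uv); return o+d*(z-o[2])/d[2]
def proj(cm,X):
    c,R,t=cm; p=R@np.asarray(X,float)+t; return np.array([c["fx"]*p[0]/p[2]+c["cx"],c["fy"]*p[1]/p[2]+c["cy"]])
E
python3 - <<'E'
from h import *
np.set_printoptions(precision=1,suppress=True)
for n,off,s,P in [("scene",(330,150),5,dict(rack=[(140,172),(268,126),(512,298),(372,358)],box=[(400,115),(472,78),(738,213),(665,258)])),
 ("side",(200,215),4.8,dict(rack=[(533,203),(583,95),(250,30),(178,132)],box=[(455,545),(485,440),(95,383),(38,487)]))]:
    cm=cam(n)
    for k,z in(("rack",70),("box",36)):
        q=np.array([onz(cm,(off[0]+(p[0]+.5)/s-.5,off[1]+(p[1]+.5)/s-.5),z) for p in P[k]])
        print(n,k,q[:,:2].tolist(),"ctr",q.mean(0), "edges",[np.linalg.norm(q[i]-q[(i+1)%4]) for i in range(4)],
         [np.degrees(np.arctan2(*(q[(i+1)%4]-q[i])[[1,0]])) for i in range(4)])
E
```

```text
scene rack [[507.705256988393, -11.9409691176445], [521.3087608840071, 69.15017831760008], [690.9089712557866, 43.985254466363585], [676.2880483988479, -39.192536968527975]] ctr [599.1  15.5  70. ] edges [np.float64(82.2242635151119), np.float64(171.45700554538556), np.float64(84.4530424151485), np.float64(170.77120808283885)] [np.float64(80.4769767622896), np.float64(-8.439849954328029), np.float64(-99.96955616072937), np.float64(170.8175157398267)]
scene box [[529.0578125886719, 176.47743351082136], [531.2274164394372, 239.46495729727167], [702.5260280212049, 234.59713324184725], [699.4916776491197, 171.15623905276675]] ctr [615.6 205.4  36. ] edges [np.float64(63.02487868784754), np.float64(171.36776254849065), np.float64(63.513418564037956), np.float64(170.51691256266437)] [np.float64(88.02722810965037), np.float64(-1.6277466119248867), np.float64(-92.73834534159022), np.float64(178.21172289937775)]
side rack [[517.8132683726811, 72.37434768978449], [504.7680522491146, -10.055976138877554], [673.1081308255946, -37.618741845832346], [687.7502411569467, 46.23122753400958]] ctr [595.9  17.7  70. ] edges [np.float64(83.4561918026976), np.float64(170.5816171471942), np.float64(85.11879204944063), np.float64(171.93614352590177)] [np.float64(-98.99290412633839), np.float64(-9.298680965141212), np.float64(80.09472965041788), np.float64(171.25417681848975)]
side box [[525.5756466222116, 245.7169583589714], [522.2850172703714, 187.09365085035438], [692.4030193638401, 178.07819985876688], [698.5698136732618, 239.50171505372782]] ctr [609.7 212.6  36. ] edges [np.float64(58.71558928241344), np.float64(170.35672276976666), np.float64(61.73230573176668), np.float64(173.10578003934486)] [np.float64(-93.21274149326139), np.float64(-3.0335680223495074), np.float64(84.2668332932483), np.float64(177.94239241949194)]
```

The rack comes out at about (597,16), yaw about -9° with its front facing the robot. The open box is at about (612,209), yaw about -2°. Sizes match the given ones. Next I turn the wrist to yaw about -9 and move so its camera sees both.

play_rows([
  [20, -32, -3, -10.6, 0.0],
  [20, -32, -3, -10.6, 0.0],
  [20, -32, -3, -10.6, 0.0],
  [20, -32, -3, -10.6, 0.0],
  [20, -32, -3, -10.6, 0.0],
  [20, -32, -3, -10.6, 0.0],
  [20, -32, -3, -10.6, 0.0],
  [20, -32, -3, -10.6, 0.0],
  [20, -32, -3, -10.6, 0.0],
  [20, -32, -3, -10.6, 0.0],
  [20, -32, -3, -10.6, 0.0],
  [20, -32, -3, -10.6, 0.0],
  [20, -32, -3, -10.6, 0.0],
  [20, -32, -3, -10.6, 0.0],
  [20, -32, -3, -10.6, 0.0],
  [17, -32, -3, -10.2, 0.0],
  [0, 0, 0, 0, 0],
  [0, 0, 0, 0, 0],
])

```text
time_s: 2.4
ee_pos: [511.4, 29.3, 179.7]
ee_rot: [-180.0, 0.1, -9.0]
force: [0.4, 0.3, -0.0]
gripper_width: 90.8
```

```bash
python3 - <<'E'
from h import *
import pickle
st=env.state(); im=env.grab_frame("wrist")
print({k:np.round(st[k],2) for k in("time_s","ee_pos","ee_rot","force","qpos")})
pickle.dump((st,im),open("w1.pkl","wb")); cv2.imwrite("pics/w1.png",im[:,:,::-1])
E
```

```text
{'time_s': np.float64(2.4), 'ee_pos': array([511.38,  29.27, 179.72]), 'ee_rot': array([-1.7999e+02,  6.0000e-02, -8.9700e+00]), 'force': array([ 0.39,  0.27, -0.03]), 'qpos': array([1.9700e+00, 1.4870e+01, 1.0200e+02, 3.0000e-02, 6.3200e+01,
       1.0093e+02])}
```

View pics/w1.png

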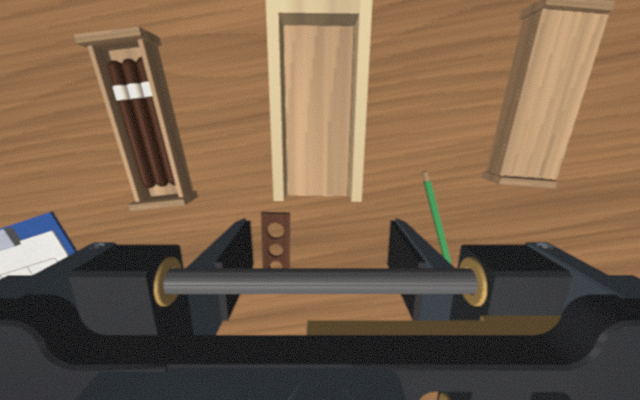

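The wrist view shows the rack at cols 265–373, its front at row ~200 and inner back at row ~15. The open box is at cols 78–195, rows 28–208. I'll zoom for corners.

```bash
python3 - <<'E'
import cv2
a=cv2.imread("pics/w1.png")
cv2.imwrite("pics/w1r.png",cv2.resize(a[0:110,250:390],None,fx=5,fy=5,interpolation=cv2.INTER_CUBIC))
cv2.imwrite("pics/w1f.png",cv2.resize(a[110:220,250:390],None,fx=5,fy=5,interpolation=cv2.INTER_CUBIC))
cv2.imwrite("pics/w1b.png",cv2.resize(a[15:215,60:210],None,fx=3,fy=3,interpolation=cv2.INTER_CUBIC))
E
```

```text
(no output)
```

View pics/w1r.png

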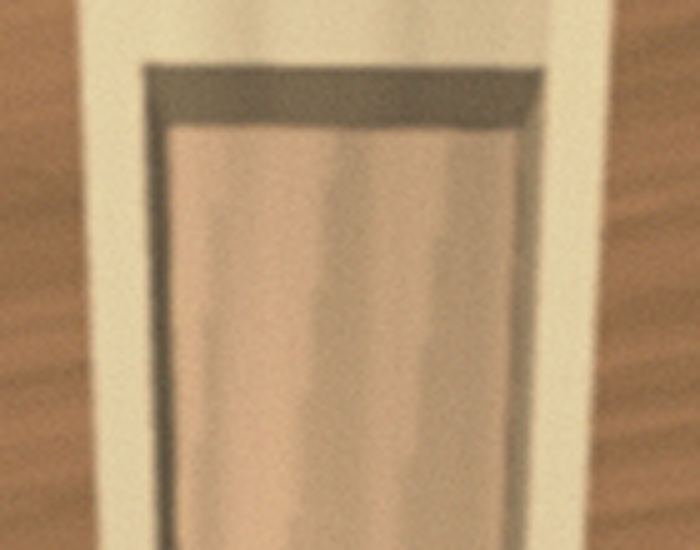

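View pics/w1f.png

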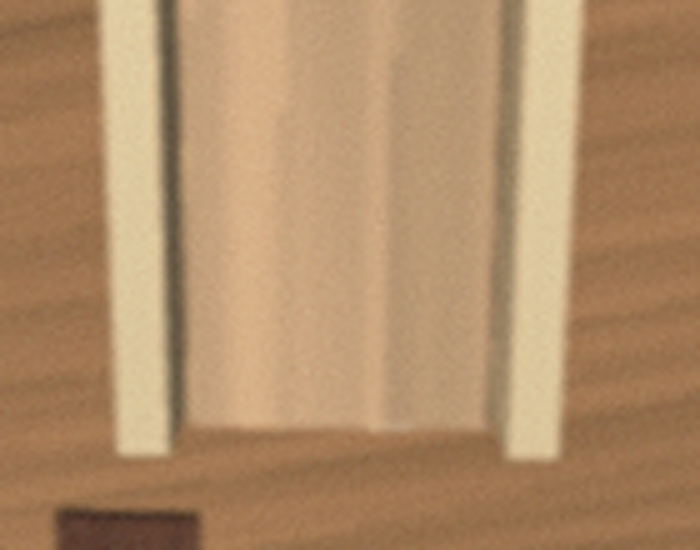

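View pics/w1b.png

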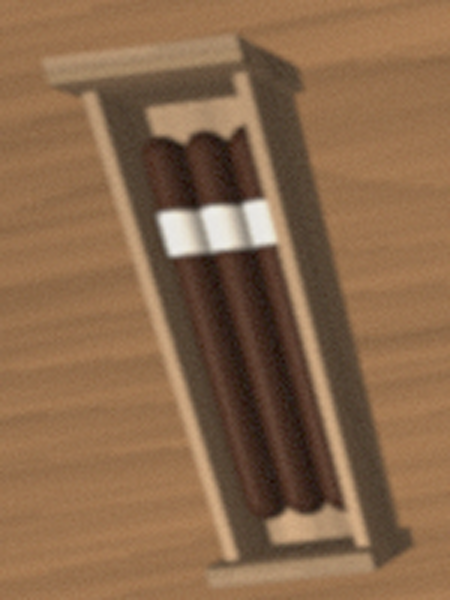

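```bash
python3 - <<'E'
from h import *
import pickle
np.set_printoptions(precision=1,suppress=True)
st,_=pickle.load(open("w1.pkl","rb")); cm=cam("wrist",st)
def conv(l,off,s): return [(off[0]+(p[0]+.5)/s-.5,off[1]+(p[1]+.5)/s-.5) for p in l]
F=lambda l:conv(l,(250,110),5); B=lambda l:conv(l,(250,0),5); X=lambda l:conv(l,(60,15),3)
rk=F([(117,456),(172,455),(507,460),(560,460)])+B([(147,66),(544,69)])
P=np.array([onz(cm,p,70) for p in rk]); print("rack70\n",P[:,:2])
print("inner w front",np.linalg.norm(P[1]-P[2]),"back",np.linalg.norm(P[4]-P[5]),"len",np.linalg.norm((P[4]+P[5]-P[1]-P[2])/2),"outer",np.linalg.norm(P[0]-P[3]))
fm=(P[1]+P[2])/2; bm=(P[4]+P[5])/2; a=(bm-fm)/np.linalg.norm(bm-fm); print("yaw",np.degrees(np.arctan2(a[1],a[0])),"origin",fm+80*a, bm-84*a)
for z in (46,50,54,58,62):
    L=np.array([onz(cm,p,z) for p in F([(186,429),(490,430)])+B([(168,125),(517,128)])])
    print(z,"w",np.linalg.norm(L[0]-L[1]),np.linalg.norm(L[2]-L[3]),"front rel",((L[0]+L[1])/2-fm)[:2]@a[:2],"len",np.linalg.norm(L[:2].mean(0)-L[2:].mean(0)),L[:2].mean(0),L[2:].mean(0))
# box tops of ends z=36
E=np.array([onz(cm,p,36) for p in X([(45,64),(240,38),(375,560),(208,574)])]); print("box outer",E[:,:2],[np.linalg.norm(E[i]-E[(i+1)%4]) for i in range(4)],E.mean(0))
print([np.degrees(np.arctan2(*(E[j]-E[i])[[1,0]])) for i,j in((0,1),(1,2),(2,3),(3,0))])
E
python3 - <<'E'
E
```

```text
rack70
 [[519.9  74.4]
 [518.4  63.4]
 [506.9  -2.8]
 [505.2 -13.3]
 [679.9  36.2]
 [669.1 -29.4]]
inner w front 67.20112197460544 back 66.48329946107474 len 164.08305657080962 outer 88.8694342179839
yaw -9.452551059528643 origin [591.5  17.2  70. ] [591.6  17.2  70. ]
46 w 66.07489971091874 64.37142221002338 front rel -0.7167174782920878 len 163.03342317835668 [512.  31.  46.] [672.8   4.3  46. ]
50 w 65.16571726304932 63.48567940187994 front rel 0.3722970409277314 len 160.790103439419 [513.1  30.8  50. ] [671.7   4.5  50. ]
54 w 64.2565348151799 62.599936593736516 front rel 1.4613115601474378 len 158.5467837004815 [514.1  30.5  54. ] [670.6   4.6  54. ]
58 w 63.34735236731047 61.7141937855931 front rel 2.550326079367145 len 156.30346396154383 [515.2  30.3  58. ] [669.4   4.8  58. ]
62 w 62.438169919441066 60.82845097744965 front rel 3.6393405985869642 len 154.0601442226061 [516.3  30.1  62. ] [668.3   4.9  62. ]
box outer [[702.9 236.9]
 [700.2 172.6]
 [526.  180.6]
 [530.5 244.6]] [np.float64(64.30722579488636), np.float64(174.41530533134127), np.float64(64.19377476825632), np.float64(172.5587423177396)] [614.9 208.7  36. ]
[np.float64(-92.37930439506493), np.float64(177.39646028991496), np.float64(85.96383179009705), np.float64(-2.559370697200144)]
```

Rack origin is (591.5,17.2), yaw -9.4, with inner width about 67 and length 164 as expected. The lid top is at z≈50±3. I close the fingers, then move over the lid's centre line at lid x = +20.

play_rows([
  [10, -1.5, -5, -0.4, 0.4],
  [15, -2.3, -10, 0, 1],
  [15, -2.3, -10, 0, 1],
  [15, -2.3, -10, 0, 1],
  [15, -2.3, -10, 0, 1],
  [15, -2.3, -10, 0, 1],
  [15, -2.3, -10, 0, 1],
  [0, 0, -10, 0, 1],
  [0, 0, -10, 0, 1],
  [0, 0, -10, 0, 1],
  [0, 0, 0, 0, 1],
  [0, 0, 0, 0, 1],
  [0, 0, 0, 0, 1],
], newtons=10)

```text
time_s: 4.08
ee_pos: [612.2, 13.7, 85.5]
ee_rot: [-180.0, -0.1, -9.4]
force: [-0.4, -0.1, -0.3]
gripper_width: 0.8
```

```bash
python3 - <<'E'
from h import *
st=env.state(); im=env.grab_frame("wrist"); im2=env.grab_frame("side")
print({k:np.round(st[k],2) for k in("time_s","ee_pos","ee_rot","force","gripper_width")})
cv2.imwrite("pics/w2.png",np.vstack([im[:200],cv2.resize(im2[200:330,200:400],(640,390))])[:,:,::-1])
E
```

```text
{'time_s': np.float64(4.08), 'ee_pos': array([612.18,  13.72,  85.54]), 'ee_rot': array([-1.80e+02, -6.00e-02, -9.41e+00]), 'force': array([-0.43, -0.14, -0.33]), 'gripper_width': np.float64(0.75)}
```

View pics/w2.png

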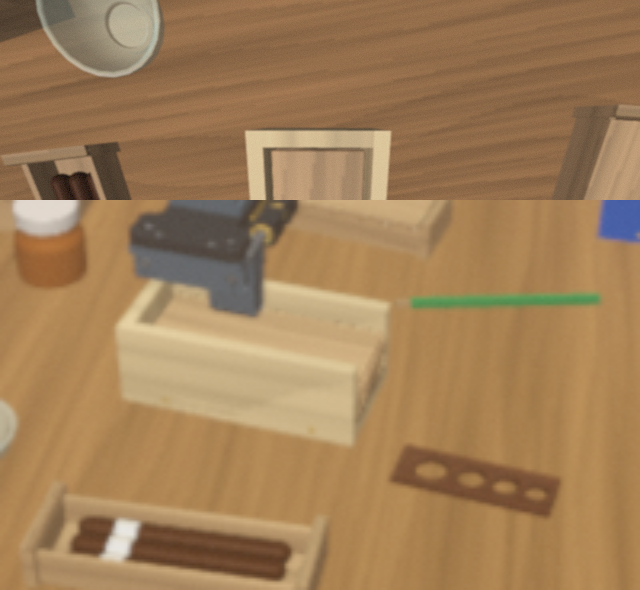

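The fingers are centred over the lid inside the rack (side view ~(235,300) in the crop). I descend to TCP z≈69, then creep down.

play_rows([
  [0, 0, -6, 0, 1],
  [0, 0, -5, 0, 1],
  [0, 0, -3, 0, 1],
  [0, 0, -2, 0, 1],
  [0, 0, 0, 0, 1],
])

```text
time_s: 4.8
ee_pos: [611.8, 13.7, 68.8]
ee_rot: [180.0, 0.0, -9.4]
force: [0.6, -0.3, -0.3]
gripper_width: 0.4
```

play_rows([
  [0, 0, -0.3, 0, 1],
  [0, 0, -0.3, 0, 1],
  [0, 0, -0.3, 0, 1],
])

```text
time_s: 5.18
ee_pos: [612.0, 13.7, 68.2]
ee_rot: [180.0, -0.0, -9.4]
force: [0.2, 1.1, -0.4]
gripper_width: 0.6
```

play_rows([
  [0, 0, -0.3, 0, 1],
  [0, 0, -0.3, 0, 1],
])

```text
time_s: 5.42
ee_pos: [611.9, 13.7, 67.5]
ee_rot: [180.0, -0.0, -9.4]
force: [-0.3, 0.2, -0.3]
gripper_width: 0.5
```

play_rows([
  [0, 0, -0.25, 0, 1],
  [0, 0, -0.25, 0, 1],
  [0, 0, 0, 0, 1],
])

```text
time_s: 5.8
ee_pos: [611.9, 13.7, 67.0]
ee_rot: [180.0, 0.0, -9.4]
force: [0.7, 0.2, -0.5]
gripper_width: 0.3
```

play_rows([
  [0, 0, -0.25, 0, 1],
  [0, 0, -0.25, 0, 1],
  [0, 0, 0, 0, 1],
])

```text
time_s: 6.18
ee_pos: [611.9, 13.7, 66.5]
ee_rot: [180.0, 0.0, -9.4]
force: [-0.0, 0.1, -0.4]
gripper_width: 0.5
```

play_rows([
  [0, 0, -0.25, 0, 1],
  [0, 0, -0.25, 0, 1],
  [0, 0, 0, 0, 1],
])

```text
time_s: 6.55
ee_pos: [611.9, 13.7, 66.2]
ee_rot: [180.0, -0.0, -9.4]
force: [-0.5, -0.1, 1.5]
gripper_width: 0.5
```

Contact at z 66.2, about 2 N. I press a touch more, then slide a first stretch along the rack axis.

play_rows([
  [0, 0, -0.15, 0, 1],
  [0, 0, 0, 0, 1],
])

```text
time_s: 6.8
ee_pos: [611.9, 13.7, 66.1]
ee_rot: [180.0, -0.0, -9.4]
force: [-1.1, 0.7, 3.1]
gripper_width: 0.7
```

play_rows([
  [-1, 0.15, 0, 0, 1],
  [-2, 0.35, 0, 0, 1],
  [-2, 0.3, 0, 0, 1],
  [-2, 0.35, 0, 0, 1],
])

```text
time_s: 7.3
ee_pos: [605.1, 14.8, 66.1]
ee_rot: [-180.0, -0.1, -9.4]
force: [1.3, 0.2, 2.7]
gripper_width: 0.6
```

play_rows([
  [-2.5, 0.4, 0, 0, 1],
  [-2.5, 0.4, 0, 0, 1],
  [-2.5, 0.4, 0, 0, 1],
  [-2.5, 0.4, 0, 0, 1],
  [-2.5, 0.45, 0, 0, 1],
])

```text
time_s: 7.92
ee_pos: [592.4, 16.9, 66.0]
ee_rot: [180.0, -0.0, -9.4]
force: [1.9, -1.0, 4.9]
gripper_width: 0.4
```

```bash
python3 - <<'E'
from h import *
st=env.state(); im=env.grab_frame("scene"); im2=env.grab_frame("side")
print({k:np.round(st[k],2) for k in("time_s","ee_pos","ee_rot","force","gripper_width")})
cv2.imwrite("pics/w3.png",np.vstack([cv2.resize(im[140:270,330:490],(480,390)),cv2.resize(im2[200:270,200:350],(480,224))[:200]])[:,:,::-1])
E
```

```text
{'time_s': np.float64(7.92), 'ee_pos': array([592.4 ,  16.88,  65.95]), 'ee_rot': array([ 1.80e+02, -3.00e-02, -9.41e+00]), 'force': array([ 1.85, -1.05,  4.93]), 'gripper_width': np.float64(0.4)}
```

View pics/w3.png

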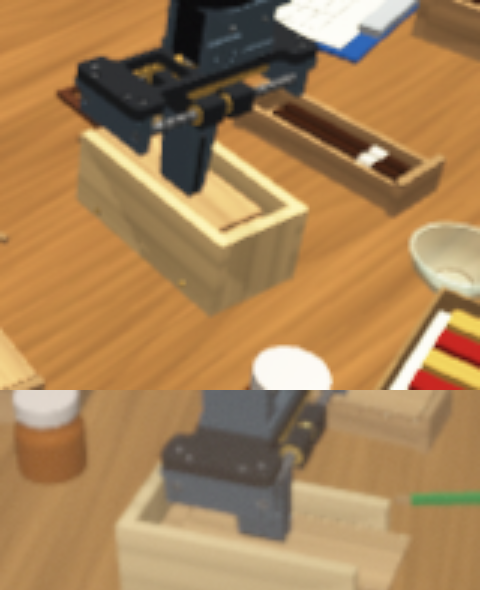

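The lid follows: it overhangs at side-crop (405,540) and its back edge shows at scene-crop (245,220). Force has risen to 4.9 N, so I ease up slightly and go on.

play_rows([
  [-2.5, 0.4, 0.1, 0, 1],
  [-2.5, 0.4, 0.1, 0, 1],
  [-2.5, 0.4, 0, 0, 1],
  [-2.5, 0.4, 0, 0, 1],
  [-2.5, 0.45, 0, 0, 1],
])

```text
time_s: 8.65
ee_pos: [579.7, 19.0, 66.0]
ee_rot: [180.0, 0.0, -9.4]
force: [2.0, 0.4, 4.2]
gripper_width: 0.8
```

play_rows([
  [-2.5, 0.4, 0, 0, 1],
  [-2.5, 0.4, 0, 0, 1],
  [-2.5, 0.4, 0, 0, 1],
  [-2.5, 0.4, 0, 0, 1],
  [-2.5, 0.45, 0, 0, 1],
])

```text
time_s: 9.28
ee_pos: [567.2, 21.0, 66.0]
ee_rot: [180.0, 0.0, -9.4]
force: [2.1, -1.0, 3.5]
gripper_width: 0.5
```

play_rows([
  [-2.5, 0.4, 0, 0, 1],
  [-2.5, 0.4, 0, 0, 1],
  [-2.5, 0.4, 0, 0, 1],
  [-2.5, 0.4, 0, 0, 1],
  [-2.5, 0.45, 0, 0, 1],
  [-2.5, 0.4, 0, 0, 1],
  [-2.5, 0.4, 0, 0, 1],
  [-1.5, 0.2, 0, 0, 1],
  [-0.5, 0.1, 0, 0, 1],
  [0, 0, 0, 0, 1],
])

```text
time_s: 10.52
ee_pos: [547.8, 24.1, 66.0]
ee_rot: [180.0, 0.0, -9.4]
force: [1.5, -0.5, 4.9]
gripper_width: 0.2
```

```bash
python3 - <<'E'
from h import *
st=env.state(); im=env.grab_frame("wrist"); im2=env.grab_frame("side")
print({k:np.round(st[k],2) for k in("time_s","ee_pos","ee_rot","force","gripper_width")})
cv2.imwrite("pics/w4.png",np.vstack([im[:250],cv2.resize(im2[210:310,200:400],(640,320))])[:,:,::-1])
E
```

```text
{'time_s': np.float64(10.52), 'ee_pos': array([547.77,  24.13,  66.01]), 'ee_rot': array([ 1.7999e+02,  2.0000e-02, -9.4100e+00]), 'force': array([ 1.52, -0.53,  4.94]), 'gripper_width': np.float64(0.19)}
```

View pics/w4.png

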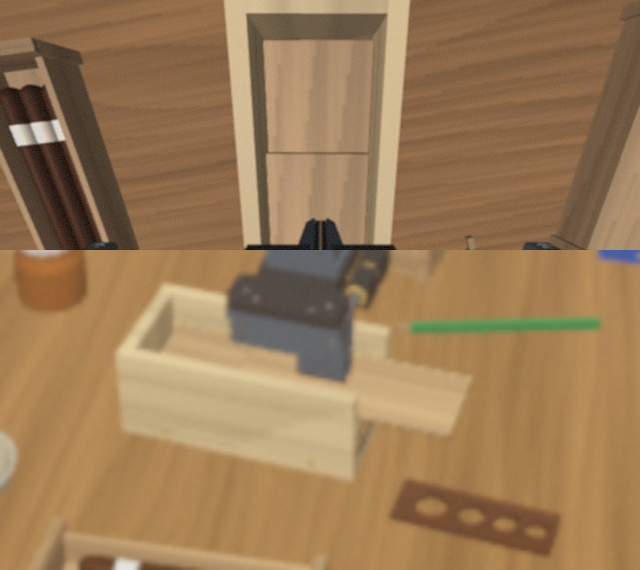

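The top lid's back edge is at wrist row 153, and the second lid's far end at row 38 is still at the back. I lift straight up slowly and compute the overhang.

play_rows([
  [0, 0, 0.4, 0, 1],
  [0, 0, 0.6, 0, 1],
  [0, 0, 1, 0, 1],
  [0, 0, 4, 0, 1],
  [0, 0, 10, 0, 1],
  [0, 0, 20, 0, 1],
  [-10, 1.7, 30, 0, 0.3],
  [-20, 3.4, 30, 0, 0],
  [-22, 3.6, 25, 0, 0],
  [-20, 3, 0, 0, 0],
  [-22, 4, 0, 0, 0],
  [-20, 3, 0, 0, 0],
  [0, 0, 0, 0, 0],
])

```text
time_s: 12.25
ee_pos: [433.0, 42.9, 187.7]
ee_rot: [-180.0, -0.0, -9.4]
force: [0.3, -0.3, -0.8]
gripper_width: 67.7
```

```bash
python3 - <<'E'
from h import *
import pickle
st=env.state(); im=env.grab_frame("wrist")
print({k:np.round(st[k],2) for k in("time_s","ee_pos","ee_rot","force","gripper_width")})
pickle.dump((st,im),open("w5.pkl","wb"))
cv2.imwrite("pics/w5.png",im[:,:,::-1])
E
```

```text
{'time_s': np.float64(12.25), 'ee_pos': array([433.01,  42.93, 187.73]), 'ee_rot': array([-1.80e+02, -4.00e-02, -9.38e+00]), 'force': array([ 0.33, -0.28, -0.78]), 'gripper_width': np.float64(67.66)}
```

View pics/w5.png

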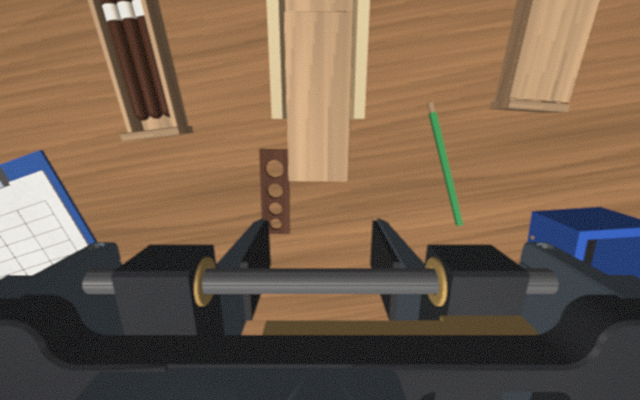

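```bash
python3 - <<'E'
import cv2
a=cv2.imread("pics/w5.png")
cv2.imwrite("pics/w5a.png",cv2.resize(a[100:195,260:380],None,fx=6,fy=6,interpolation=cv2.INTER_CUBIC))
cv2.imwrite("pics/w5b.png",cv2.resize(a[0:60,260:380],None,fx=6,fy=6,interpolation=cv2.INTER_CUBIC))
E
```

```text
(no output)
```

View pics/w5a.png

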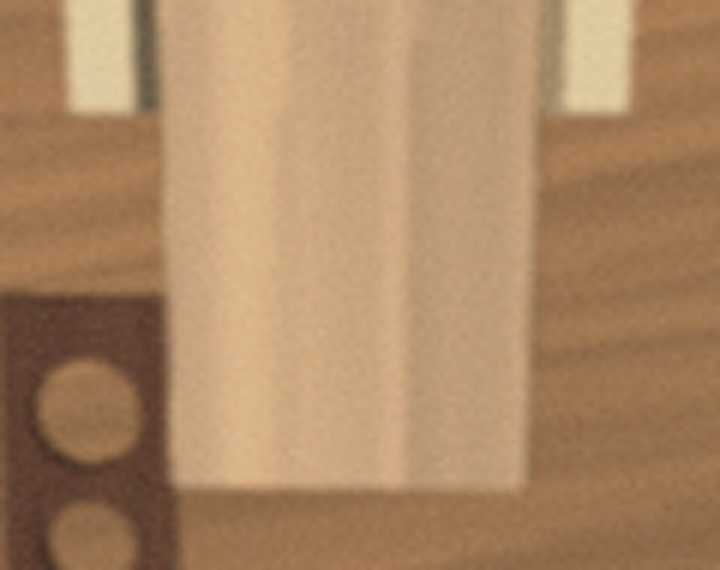

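View pics/w5b.png

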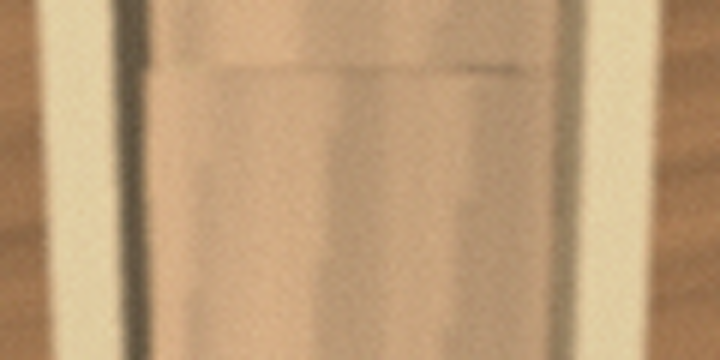

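```bash
python3 - <<'E'
from h import *
import pickle
np.set_printoptions(precision=1,suppress=True)
st,_=pickle.load(open("w5.pkl","rb")); cm=cam("wrist",st)
def conv(l,off,s): return [(off[0]+(p[0]+.5)/s-.5,off[1]+(p[1]+.5)/s-.5) for p in l]
F=lambda l:conv(l,(260,100),6); B=lambda l:conv(l,(260,0),6)
L=np.array([onz(cm,p,52) for p in F([(173,488),(527,489)])+B([(147,66),(555,68)])])
R=np.array([onz(cm,p,70) for p in F([(138,113),(563,114)])])
print(L,R,"rackfront",R.mean(0))
fm=L[:2].mean(0);bm=L[2:].mean(0);a=(bm-fm)/np.linalg.norm(bm-fm)
print("w",np.linalg.norm(L[0]-L[1]),np.linalg.norm(L[2]-L[3]),"len",np.linalg.norm(bm-fm),"yaw",np.degrees(np.arctan2(a[1],a[0])),"ctr",(fm+bm)/2)
print("overhang",(R.mean(0)-fm)[:2]@a[:2])
# side-edge yaw
for i,j in((0,2),(1,3)): d=L[j]-L[i]; print(np.degrees(np.arctan2(d[1],d[0])))
for k in(58,60,62): print(k,fm+k*a*[1,1,0])
E
```

```text
[[454.5  72.6  52. ]
 [443.9   9.9  52. ]
 [611.7  45.6  52. ]
 [601.3 -16.   52. ]] [[518.4  63.6  70. ]
 [507.2  -2.8  70. ]] rackfront [512.8  30.4  70. ]
w 63.60591514422409 62.43109172091214 len 159.48688901111996 yaw -9.547779559783123 ctr [527.8  28.   52. ]
overhang 64.51460669160616
-9.75877706900893
-9.33671478409453
58 [506.4  31.6  52. ]
60 [508.4  31.3  52. ]
62 [510.3  31.   52. ]
```

Overhang 64.5 mm, lid length 159.5, yaw -9.5°, all consistent. I'll grasp 44 mm from the lid's front end at (492.6,34), TCP z 44.

play_rows([
  [15, -2.2, -20, -0.1, 0],
  [15, -2.2, -25, 0, 0],
  [15, -2.2, -25, 0, 0],
  [14.6, -2.3, -20, 0, 0],
  [0, 0, -15, 0, 0],
  [0, 0, -5, 0, 0],
  [0, 0, 0, 0, 0],
])

```text
time_s: 13.18
ee_pos: [493.2, 34.0, 77.1]
ee_rot: [180.0, 0.0, -9.5]
force: [0.0, 0.7, 0.2]
gripper_width: 90.6
```

```bash
python3 - <<'E'
from h import *
st=env.state(); im=env.grab_frame("wrist"); im2=env.grab_frame("side")
print({k:np.round(st[k],2) for k in("time_s","ee_pos","ee_rot","force","gripper_width")})
cv2.imwrite("pics/w6.png",np.vstack([im[:330],cv2.resize(im2[200:285,220:420],(640,270))])[:,:,::-1])
E
```

```text
{'time_s': np.float64(13.18), 'ee_pos': array([493.2 ,  33.96,  77.09]), 'ee_rot': array([ 1.7999e+02,  2.0000e-02, -9.5100e+00]), 'force': array([0.05, 0.69, 0.16]), 'gripper_width': np.float64(90.61)}
```

View pics/w6.png

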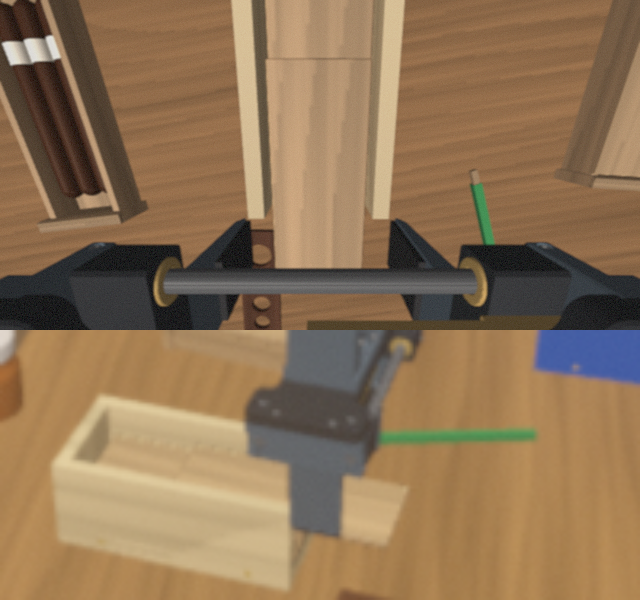

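The fingers straddle the overhang symmetrically (inner faces at cols ~248/390, lid 272–365), just ahead of the rack front. I descend and close lightly.

play_rows([
  [-0.6, 0, -10, 0, 0],
  [0, 0, -10, 0, 0],
  [0, 0, -8, 0, 0],
  [0, 0, -5, 0, 0],
  [0, 0, 0, 0, 0],
  [0, 0, 0, 0, 0.1],
  [0, 0, 0, 0, 0.2],
  [0, 0, 0, 0, 0.23],
  [0, 0, 0, 0, 0.26],
  [0, 0, 0, 0, 0.29],
  [0, 0, 0, 0, 0.32],
  [0, 0, 0, 0, 0.36],
], newtons=6)

```text
time_s: 14.78
ee_pos: [492.9, 33.9, 44.0]
ee_rot: [180.0, -0.0, -9.5]
force: [-0.6, 0.2, -0.3]
gripper_width: 64.2
```

play_rows([
  [0, 0, 0, 0, 0.5],
  [0, 0, 0, 0, 0.5],
], newtons=8)

```text
time_s: 15.02
ee_pos: [492.9, 33.9, 44.0]
ee_rot: [180.0, -0.0, -9.5]
force: [0.7, 0.8, -0.1]
gripper_width: 63.8
```

Gripped at 63.8–64.2 mm. The rack is open at the top, so I lift straight up slowly.

play_rows([
  [0, 0, 0.5, 0, 0.5],
  [0, 0, 1, 0, 0.5],
  [0, 0, 2, 0, 0.5],
  [0, 0, 3, 0, 0.5],
  [0, 0, 5, 0, 0.5],
  [0, 0, 8, 0, 0.5],
  [0, 0, 10, 0, 0.5],
  [0, 0, 12, 0, 0.5],
  [0, 0, 14, 0, 0.5],
  [0, 0, 14, 0, 0.5],
  [0, 0, 14, 0, 0.5],
  [0, 0, 0, 0, 0.5],
])

```text
time_s: 16.52
ee_pos: [493.8, 34.0, 128.9]
ee_rot: [-180.0, -0.2, -9.5]
force: [0.5, -0.2, -0.9]
gripper_width: 64.0
```

```bash
python3 - <<'E'
from h import *
st=env.state(); im=env.grab_frame("wrist"); im2=env.grab_frame("side")
print({k:np.round(st[k],2) for k in("time_s","ee_pos","ee_rot","force","torque","gripper_width")})
cv2.imwrite("pics/w7.png",np.vstack([im[:300],cv2.resize(im2[180:285,200:400],(570,300),interpolation=cv2.INTER_CUBIC).copy() if 0 else cv2.copyMakeBorder(cv2.resize(im2[180:285,200:400],(570,300)),0,0,0,70,cv2.BORDER_CONSTANT)])[:,:,::-1])
E
```

```text
{'time_s': np.float64(16.52), 'ee_pos': array([493.76,  33.98, 128.9 ]), 'ee_rot': array([-1.7997e+02, -1.6000e-01, -9.5100e+00]), 'force': array([ 0.48, -0.19, -0.85]), 'torque': array([-0.08,  0.11, -0.01]), 'gripper_width': np.float64(64.02)}
```

View pics/w7.png

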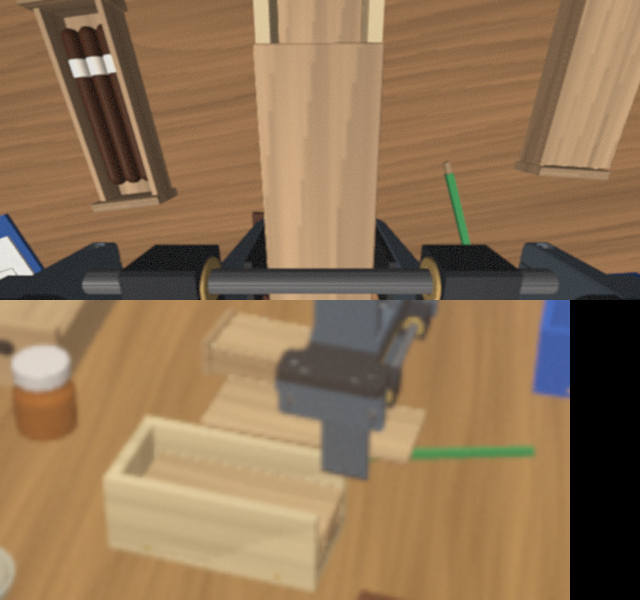

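The lid is held level, with its far end at row 43, cols 254–383. The second lid is still in the rack. I measure the lid in the tool frame and move to a hover ~30 mm short of the box.

play_rows([
  [2, 6, 0, 0.3, 0.5],
  [4, 12, 0, 0.5, 0.5],
  [6, 20, 0, 0.8, 0.5],
  [7, 23, -2, 0.9, 0.5],
  [7, 23, -2, 0.9, 0.5],
  [7, 23, -2, 0.9, 0.5],
  [7, 23, -2, 0.9, 0.5],
  [6, 20, -3, 0.8, 0.5],
  [4, 14, -3, 0.6, 0.5],
  [3, 9, -2, 0.4, 0.5],
  [1.8, 5, -1, 0.2, 0.5],
  [0, 0, 0, 0, 0.5],
  [0, 0, 0, 0, 0.5],
])

```text
time_s: 18.25
ee_pos: [547.6, 211.4, 110.7]
ee_rot: [180.0, 0.0, -2.3]
force: [-0.3, -0.1, -0.6]
gripper_width: 64.1
```

```bash
python3 - <<'E'
from h import *
import pickle
st=env.state(); im=env.grab_frame("wrist"); im2=env.grab_frame("side")
print({k:np.round(st[k],2) for k in("time_s","ee_pos","ee_rot","force","torque","gripper_width")})
pickle.dump((st,im),open("w8.pkl","wb"))
cv2.imwrite("pics/w8.png",im[:,:,::-1]);cv2.imwrite("pics/s8.png",im2[:,:,::-1])
E
```

```text
{'time_s': np.float64(18.25), 'ee_pos': array([547.63, 211.43, 110.66]), 'ee_rot': array([179.99,   0.  ,  -2.35]), 'force': array([-0.25, -0.11, -0.65]), 'torque': array([-0.08,  0.15,  0.04]), 'gripper_width': np.float64(64.14)}
```

View pics/w8.png

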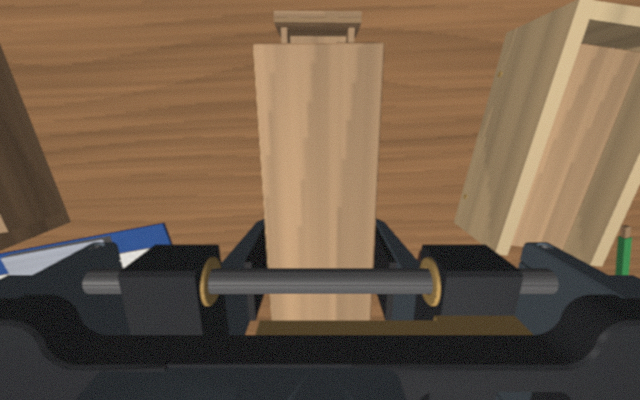

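The lid's far end is at row 44, and the box's far end board is just beyond at rows 12–30. I'll zoom.

```bash
python3 - <<'E'
import cv2
a=cv2.imread("pics/w8.png")
cv2.imwrite("pics/w8a.png",cv2.resize(a[0:75,245:395],None,fx=5.3333,fy=5.3333,interpolation=cv2.INTER_CUBIC))
a=cv2.imread("pics/s8.png")
cv2.imwrite("pics/s8a.png",cv2.resize(a[220:350,180:340],None,fx=4.5,fy=4.5,interpolation=cv2.INTER_CUBIC))
E
```

```text
(no output)
```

View pics/w8a.png

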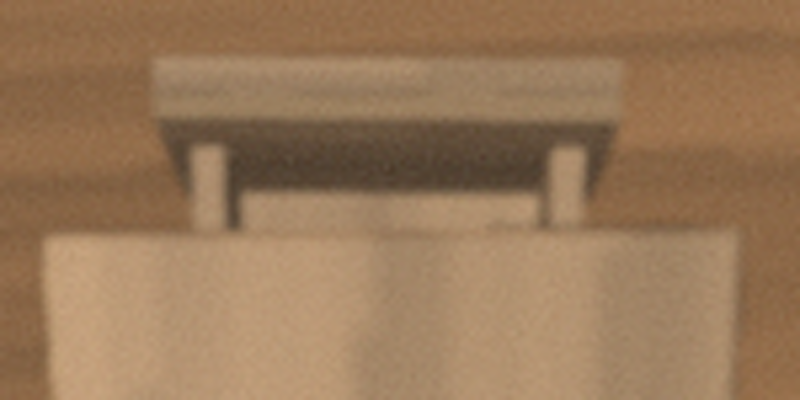

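View pics/s8a.png

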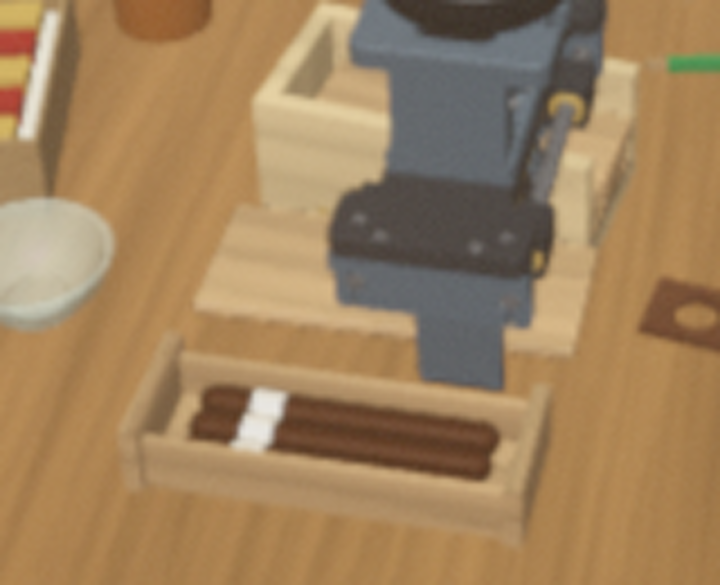

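```bash
cat > m.py <<'E'
from h import *
import pickle
np.set_printoptions(precision=2,suppress=True)
st,_=pickle.load(open("w8.pkl","rb")); cm=cam("wrist",st)
y=np.radians(st["ee_rot"][2]); ux=np.array([np.cos(y),np.sin(y)]); uy=np.array([-np.sin(y),np.cos(y)])
s=5.3333; c=lambda p:(245+(p[0]+.5)/s-.5,(p[1]+.5)/s-.5)
def T(p,z): q=onz(cm,c(p),z)[:2]-st["ee_pos"][:2]; return np.array([q@ux,q@uy])
def ang(a,b): d=a-b; return np.degrees(np.arctan2(-d[0],d[1]))
for n,z,l,r in(("outer",36,(153,61),(622,61)),("mouth",36,(165,121),(613,122)),("sidetop end",28,(190,146),(586,147)),("lid",st["ee_pos"][2]+8.3,(44,236),(738,234)),("lid+2",st["ee_pos"][2]+10.3,(44,236),(738,234))):
    a,b=T(l,z),T(r,z); print(n,a,b,"w",np.linalg.norm(a-b),"mid",(a+b)/2,"rel yaw",ang(a,b))
# lid lower visible: side edges near image row 215
d=lambda p:onz(cm,p,st["ee_pos"][2]+8.3)[:2]-st["ee_pos"][:2]
for p in((263,215),(377,215)): q=d(p); print("lid side",q@ux,q@uy)
E
python3 m.py
```

```text
outer [155.16  32.68] [155.2 -31.2] w 63.88128300637763 mid [155.18   0.74] rel yaw 0.03456130660243108
mouth [147.99  31.36] [147.9  -30.27] w 61.63194494925581 mid [147.95   0.55] rel yaw -0.08028271115438418
sidetop end [147.23  29.05] [147.14 -27.54] w 56.59301964780208 mid [147.19   0.75] rel yaw -0.09664032087799468
lid [114.27  31.09] [114.46 -31.37] w 62.46938438177198 mid [114.37  -0.14] rel yaw 0.1746133236804243
lid+2 [113.8   30.66] [113.99 -30.97] w 61.62959009186027 mid [113.89  -0.15] rel yaw 0.17461332368032922
lid side 27.396655054567827 31.191329935890817
lid side 27.37199162198714 -33.512069185549336
```

```bash
cat >> m.py <<'E'
print("--- side")
cs=cam("side"); e=lambda p:(180+(p[0]+.5)/4.5-.5,220+(p[1]+.5)/4.5-.5)
def tri(r1,r2):
    (o1,d1),(o2,d2)=r1,r2; t=np.linalg.lstsq(np.c_[d1,-d2],o2-o1,rcond=None)[0]; a,b=o1+t[0]*d1,o2+t[1]*d2; return (a+b)/2,np.linalg.norm(a-b)
for w,sd in(((44,236),(195,305)),((738,234),(237,207))): print("lid far corner",tri(ray(cm,c(w)),ray(cs,e(sd))), "TCP z",st["ee_pos"][2])
print("box corner outer",tri(ray(cm,c((153,61))),ray(cs,e((123,432)))),tri(ray(cm,c((622,61))),ray(cs,e((168,336)))))
# near-far pixel slope: lid vs box in side view
A=onz(cs,e((195,305)),st["ee_pos"][2]+8.3);B=onz(cs,e((575,352)),st["ee_pos"][2]+8.3); print("lid long edge len/yaw",np.linalg.norm(A-B),np.degrees(np.arctan2(*(A-B)[[1,0]])),A,B)
A=onz(cs,e((123,432)),36);B=onz(cs,e((522,492)),36); print("box edge",np.linalg.norm(A-B),np.degrees(np.arctan2(*(A-B)[[1,0]])),A,B)
E
python3 m.py|sed -n '/side$/,$p'
```

```text
--- side
lid far corner (array([662.46, 238.19, 116.26]), np.float64(2.4994944753393136)) TCP z 110.6603709707249
lid far corner (array([661.06, 174.43, 114.74]), np.float64(1.2055700686812918)) TCP z 110.6603709707249
box corner outer (array([702.2 , 237.63,  35.53]), np.float64(3.7106668126482645)) (array([701.21, 173.15,  31.  ]), np.float64(3.4737143457293738))
lid long edge len/yaw 158.75440605859282 -1.4930103435902833 [660.13 241.14 118.96] [501.43 245.27 118.96]
box edge 177.29366755918198 -2.85920711563367 [700.04 238.51  36.  ] [522.96 247.36  36.  ]
```

In tool coordinates the lid end is at about 115 and the box end's inner face at 146.9, with a lateral offset of +0.8. So I advance ~30.3 mm and shift +0.8 sideways with yaw -0.2, then descend to just above the ends and check.

play_rows([
  [4, 0, -2, -0.1, 0.5],
  [8, -0.1, -6, -0.1, 0.5],
  [9, -0.2, -10, 0, 0.5],
  [6, -0.2, -12, 0, 0.5],
  [3.3, 0, -12, 0, 0.5],
  [0, 0, -10, 0, 0.5],
  [0, 0, -7, 0, 0.5],
  [0, 0, -4, 0, 0.5],
  [0, 0, -2, 0, 0.5],
  [0, 0, 0, 0, 0.5],
  [0, 0, 0, 0, 0.5],
])

```text
time_s: 19.73
ee_pos: [578.2, 211.5, 45.9]
ee_rot: [-180.0, -0.0, -2.5]
force: [0.5, 0.3, -1.2]
gripper_width: 63.9
```

```bash
python3 - <<'E'
from h import *
import pickle
st=env.state(); im=env.grab_frame("wrist"); im2=env.grab_frame("side"); im3=env.grab_frame("scene")
print({k:np.round(st[k],2) for k in("time_s","ee_pos","ee_rot","force","torque","gripper_width")})
pickle.dump((st,im),open("w9.pkl","wb"))
r=lambda a:cv2.resize(a,None,fx=5.3333,fy=5.3333,interpolation=cv2.INTER_CUBIC)
cv2.imwrite("pics/w9a.png",r(im[0:75,245:395])[:,:,::-1]);cv2.imwrite("pics/s9.png",np.hstack([cv2.resize(im2[270:340,195:315],None,fx=4,fy=4,interpolation=cv2.INTER_CUBIC),])[:,:,::-1])
cv2.imwrite("pics/c9.png",r(im3[145:225,390:500])[:,:,::-1])
E
```

```text
{'time_s': np.float64(19.73), 'ee_pos': array([578.2 , 211.54,  45.89]), 'ee_rot': array([-1.7999e+02, -4.0000e-02, -2.5100e+00]), 'force': array([ 0.5 ,  0.27, -1.17]), 'torque': array([-0.07,  0.18, -0.01]), 'gripper_width': np.float64(63.87)}
```

View pics/w9a.png

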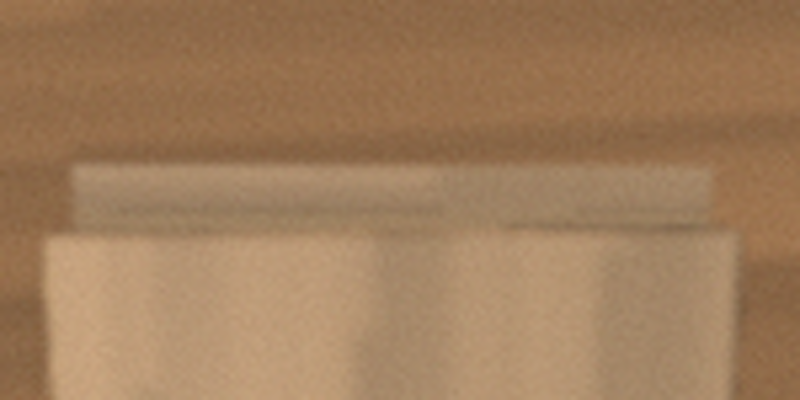

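View pics/s9.png

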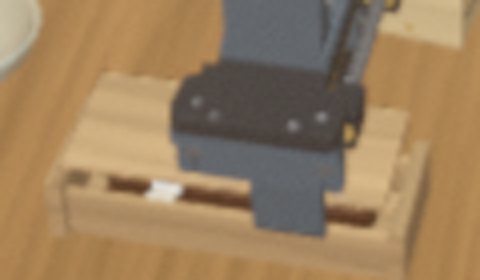

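View pics/c9.png

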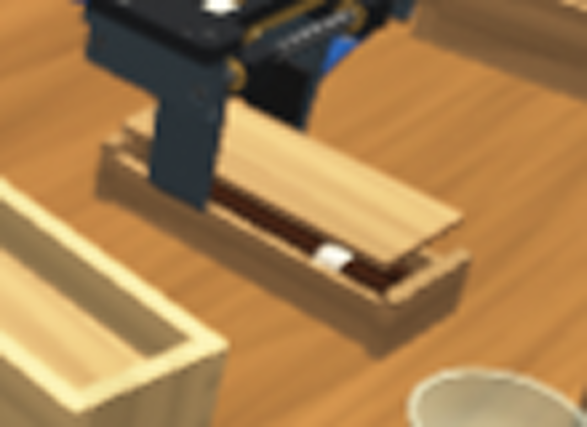

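```bash
cat > m2.py <<'E'
from h import *
import pickle
np.set_printoptions(precision=2,suppress=True)
st,_=pickle.load(open("w9.pkl","rb")); cm=cam("wrist",st)
y=np.radians(st["ee_rot"][2]); ux=np.array([np.cos(y),np.sin(y)]); uy=np.array([-np.sin(y),np.cos(y)])
s=5.3333; c=lambda p:(245+(p[0]+.5)/s-.5,(p[1]+.5)/s-.5)
def T(p,z): q=onz(cm,c(p),z)[:2]-st["ee_pos"][:2]; return np.array([q@ux,q@uy])
def ang(a,b): d=a-b; return np.degrees(np.arctan2(-d[0],d[1]))
Z=st["ee_pos"][2]
for n,z,l,r in(("outer",36,(74,165),(712,165)),("line",36,(120,212),(440,212)),("lid8",Z+8.3,(44,236),(738,234)),("lid6",Z+6.3,(44,236),(738,234)),("lid5",Z+5,(44,236),(738,234))):
    a,b=T(l,z),T(r,z); print(n,a,b,"w",np.linalg.norm(a-b),"mid",(a+b)/2,"rel yaw",ang(a,b))
E
python3 m2.py
python3 - <<'E'
import sys; sys.path.insert(0,'.')
from h import *
# side view near gap: lid near corner & box near end; scene far gap
cs=cam("side"); e=lambda p:(195+(p[0]+.5)/4-.5,270+(p[1]+.5)/4-.5)
P=lambda x,y_,z:None
A=onz(cs,e((62,168)),54.2);B=onz(cs,e((388,207)),54.2);print("lid y+ edge",A,B,np.linalg.norm(A-B))
A=onz(cs,e((50,178)),36);B=onz(cs,e((405,232)),36);print("box y+ edge",A,B,np.linalg.norm(A-B))
E
```

```text
outer [124.94  31.62] [124.97 -32.12] w 63.73266467958305 mid [124.95  -0.25] rel yaw 0.02314244491641257
line [120.76  27.24] [120.77  -4.97] w 32.213676853394745 mid [120.76  11.14] rel yaw 0.02168862703728781
lid8 [114.29  31.11] [114.47 -31.39] w 62.504071217098804 mid [114.38  -0.14] rel yaw 0.16867638234892604
lid6 [114.76  31.54] [114.95 -31.8 ] w 63.34401263627977 mid [114.86  -0.13] rel yaw 0.16867638234894552
lid5 [115.07  31.82] [115.26 -32.07] w 63.88997455874739 mid [115.16  -0.12] rel yaw 0.16867638234896112
lid y+ edge [690.12590233 244.09528223  54.2       ] [530.74351333 246.16949746  54.2       ] 159.3958854215497
box y+ edge [700.86390075 234.66156171  36.        ] [522.98102042 244.02002251  36.        ] 178.12888565417387
```

The gap to the far end is about 1.4 mm against an ideal 1.5, and lateral and yaw are aligned. The lid droops ~3 mm toward its far end, so that end will land first. I lower gently with force checks.

play_rows([
  [0, 0, -2, -0.1, 0.5],
  [0, 0, -3, 0, 0.5],
  [0, 0, -3, 0, 0.5],
  [0, 0, -2, 0, 0.5],
  [0, 0, -1, 0, 0.5],
  [0, 0, -1, 0, 0.5],
  [0, 0, 0, 0, 0.5],
])

```text
time_s: 20.75
ee_pos: [578.0, 211.4, 33.5]
ee_rot: [180.0, 0.0, -2.6]
force: [-0.8, -0.9, -1.0]
gripper_width: 64.3
```

play_rows([
  [0, 0, -0.5, 0, 0.5],
  [0, 0, -0.5, 0, 0.5],
  [0, 0, -0.5, 0, 0.5],
  [0, 0, -0.5, 0, 0.5],
])

```text
time_s: 21.25
ee_pos: [578.0, 211.4, 31.5]
ee_rot: [180.0, -0.0, -2.6]
force: [0.2, 0.3, -0.3]
gripper_width: 64.4
```

play_rows([
  [0, 0, -0.5, 0, 0.5],
  [0, 0, -0.5, 0, 0.5],
  [0, 0, 0, 0, 0.5],
])

```text
time_s: 21.62
ee_pos: [577.9, 211.4, 30.5]
ee_rot: [180.0, 0.0, -2.6]
force: [0.0, 0.1, 0.1]
gripper_width: 64.1
```

```bash
python3 - <<'E'
from h import *
st=env.state(); im=env.grab_frame("wrist"); im2=env.grab_frame("side"); im3=env.grab_frame("scene")
print({k:np.round(st[k],2) for k in("time_s","ee_pos","ee_rot","force","torque","gripper_width")})
r=lambda a,s:cv2.resize(a,s,interpolation=cv2.INTER_CUBIC)
cv2.imwrite("pics/p10.png",np.vstack([r(im[0:75,245:395],(560,280)),np.hstack([r(im2[270:340,195:315],(300,175)),r(im3[150:225,400:490],(260,175))])])[:,:,::-1])
E
```

```text
{'time_s': np.float64(21.62), 'ee_pos': array([577.94, 211.4 ,  30.45]), 'ee_rot': array([ 1.7999e+02,  1.0000e-02, -2.6100e+00]), 'force': array([0.04, 0.11, 0.08]), 'torque': array([-0.03,  0.19, -0.03]), 'gripper_width': np.float64(64.08)}
```

View pics/p10.png

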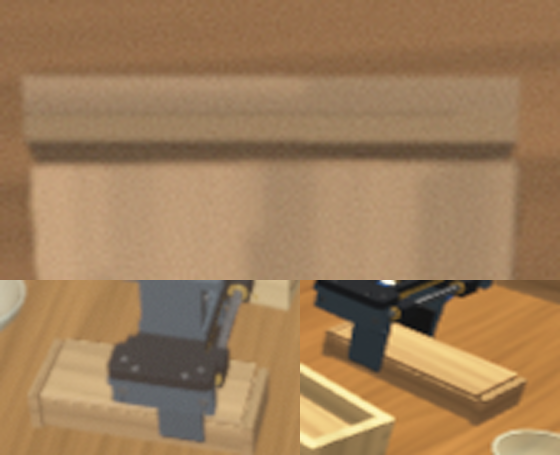

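The lid sits between the ends, with a thin even dark gap at the far end (rows 142–160 of the crop). I continue down.

play_rows([
  [0, 0, -0.5, 0, 0.5],
  [0, 0, -0.5, 0, 0.5],
  [0, 0, 0, 0, 0.5],
])

```text
time_s: 22.15
ee_pos: [577.9, 211.4, 29.5]
ee_rot: [180.0, 0.0, -2.6]
force: [0.4, -0.2, -0.2]
gripper_width: 64.0
```

play_rows([
  [0, 0, -0.5, 0, 0.5],
  [0, 0, -0.5, 0, 0.5],
  [0, 0, 0, 0, 0.5],
])

```text
time_s: 22.52
ee_pos: [577.9, 211.4, 28.5]
ee_rot: [180.0, 0.0, -2.6]
force: [-0.4, 0.9, -0.4]
gripper_width: 64.4
```

play_rows([
  [0, 0, -0.4, 0, 0.5],
  [0, 0, -0.4, 0, 0.5],
  [0, 0, 0, 0, 0.5],
])

```text
time_s: 22.9
ee_pos: [578.0, 211.4, 27.7]
ee_rot: [180.0, 0.0, -2.6]
force: [1.1, 0.2, -0.3]
gripper_width: 64.3
```

play_rows([
  [0, 0, -0.4, 0, 0.5],
  [0, 0, -0.4, 0, 0.5],
  [0, 0, 0, 0, 0.5],
])

```text
time_s: 23.28
ee_pos: [578.0, 211.4, 26.9]
ee_rot: [180.0, 0.0, -2.6]
force: [-0.0, -0.6, 0.0]
gripper_width: 64.0
```

play_rows([
  [0, 0, -0.3, 0, 0.5],
  [0, 0, -0.3, 0, 0.5],
  [0, 0, 0, 0, 0.5],
])

```text
time_s: 23.65
ee_pos: [578.0, 211.4, 26.3]
ee_rot: [180.0, 0.0, -2.6]
force: [-0.8, 0.4, 0.1]
gripper_width: 63.8
```

play_rows([
  [0, 0, -0.3, 0, 0.5],
  [0, 0, -0.3, 0, 0.5],
  [0, 0, 0, 0, 0.5],
])

```text
time_s: 24.02
ee_pos: [578.0, 211.4, 26.1]
ee_rot: [180.0, -0.0, -2.6]
force: [-0.5, -0.1, 1.8]
gripper_width: 63.8
```

```bash
python3 - <<'E'
from h import *
st=env.state(); im=env.grab_frame("wrist"); im2=env.grab_frame("side"); im3=env.grab_frame("scene")
print({k:np.round(st[k],2) for k in("time_s","ee_pos","ee_rot","force","torque","gripper_width")})
r=lambda a,s:cv2.resize(a,s,interpolation=cv2.INTER_CUBIC)
cv2.imwrite("pics/p11.png",np.vstack([r(im[0:75,245:395],(560,280)),np.hstack([r(im2[270:340,195:315],(300,175)),r(im3[150:225,400:490],(260,175))])])[:,:,::-1])
E
```

```text
{'time_s': np.float64(24.02), 'ee_pos': array([578.05, 211.44,  26.06]), 'ee_rot': array([ 1.80e+02, -1.00e-02, -2.61e+00]), 'force': array([-0.54, -0.15,  1.83]), 'torque': array([-0.08,  0.29, -0.03]), 'gripper_width': np.float64(63.78)}
```

View pics/p11.png

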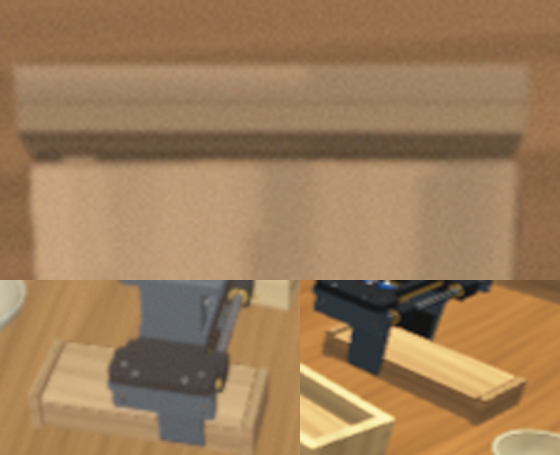

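Touchdown at TCP z 26.1, about 2 N, the height expected for a lid resting on the 28 mm sides. I release gently.

play_rows([
  [0, 0, 0, 0, 0.28],
  [0, 0, 0, 0, 0.26],
  [0, 0, 0, 0, 0.24],
  [0, 0, 0, 0, 0.2],
  [0, 0, 0, 0, 0.15],
  [0, 0, 0, 0, 0.1],
  [0, 0, 0, 0, 0.1],
  [0, 0, 0, 0, 0.1],
], newtons=3)

```text
time_s: 25.18
ee_pos: [578.0, 211.4, 25.7]
ee_rot: [180.0, -0.0, -2.6]
force: [-0.4, -0.1, -0.2]
gripper_width: 82.3
```

play_rows([
  [0, 0, 1, 0, 0.1],
  [0, 0, 3, 0, 0.1],
  [0, 0, 8, 0, 0.1],
  [0, 0, 15, 0, 0.1],
  [0, 0, 25, 0, 0.1],
  [0, 0, 30, 0, 0.1],
  [-15, 0, 30, 0, 0.1],
  [-30, 0, 10, 0, 0.1],
  [-30, 0, 0, 0, 0.1],
  [-10, 0, 0, 0, 0.1],
  [0, 0, 0, 0, 0.1],
])

```text
time_s: 26.55
ee_pos: [493.3, 211.6, 148.5]
ee_rot: [-180.0, -0.1, -2.6]
force: [0.2, -0.1, -0.6]
gripper_width: 82.4
```

```bash
python3 - <<'E'
from h import *
import pickle
st=env.state(); im=env.grab_frame("wrist"); im2=env.grab_frame("side"); im3=env.grab_frame("scene")
print({k:np.round(st[k],2) for k in("time_s","ee_pos","ee_rot","force","torque","gripper_width")})
pickle.dump((st,im),open("w12.pkl","wb"))
r=lambda a,s:cv2.resize(a,s,interpolation=cv2.INTER_CUBIC)
cv2.imwrite("pics/p12.png",im[:,:,::-1])
cv2.imwrite("pics/p12b.png",np.vstack([r(im2[200:340,180:420],(560,327)),r(im3[140:250,330:500],(420,272))if 0 else cv2.copyMakeBorder(r(im3[150:230,330:500],(560,264)),0,0,0,0,cv2.BORDER_CONSTANT)])[:,:,::-1])
E
```

```text
{'time_s': np.float64(26.55), 'ee_pos': array([493.33, 211.63, 148.48]), 'ee_rot': array([-1.7997e+02, -9.0000e-02, -2.5900e+00]), 'force': array([ 0.24, -0.06, -0.62]), 'torque': array([-0.06,  0.13, -0.01]), 'gripper_width': np.float64(82.43)}
```

View pics/p12.png

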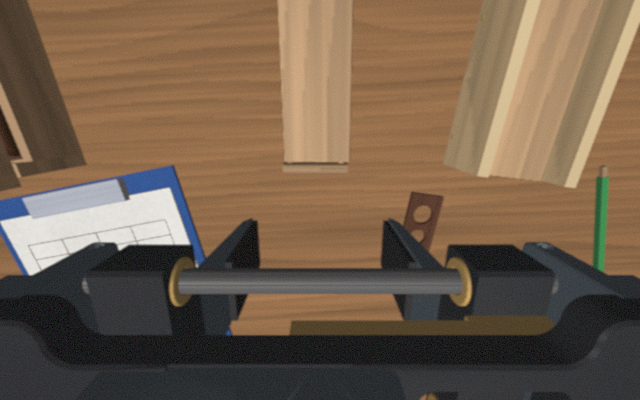

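View pics/p12b.png

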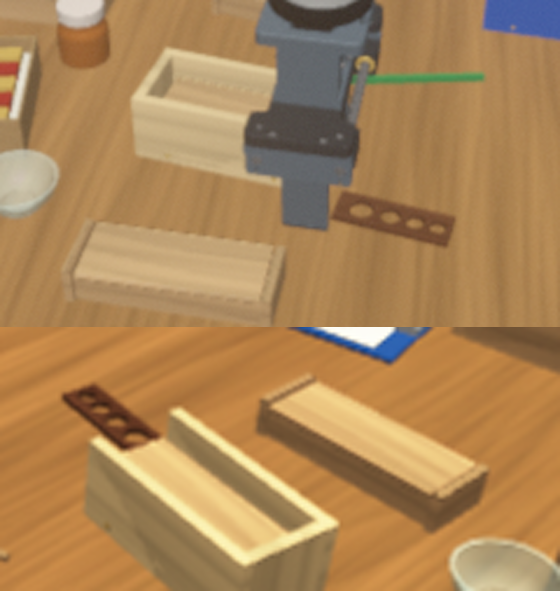

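The lid lies flat between the two end boards in all views. I'll take one overhead view to confirm both ends and the second lid.

play_rows([
  [20, -15, 10, 0, 0.1],
  [20, -30, 15, 0, 0.1],
  [0, -30, 10, 0, 0.1],
  [0, -10, 0, 0, 0.1],
  [0, 0, 0, 0, 0.1],
])

```text
time_s: 27.32
ee_pos: [533.1, 126.2, 182.2]
ee_rot: [-180.0, 0.0, -2.7]
force: [-0.1, -0.0, 0.2]
gripper_width: 81.9
```

```bash
python3 - <<'E'
from h import *
import pickle
st=env.state(); im=env.grab_frame("wrist"); im2=env.grab_frame("scene")
print({k:np.round(st[k],2) for k in("time_s","ee_pos","ee_rot","force","torque","gripper_width")})
pickle.dump((st,im),open("w13.pkl","wb"))
cv2.imwrite("pics/p13.png",im[:,:,::-1])
r=lambda a,s:cv2.resize(a,s,interpolation=cv2.INTER_CUBIC)
cv2.imwrite("pics/p13b.png",np.hstack([r(im[0:215,120:240],(330,591)),r(im[0:215,240:400],(440,591))])[:,:,::-1])
E
```

```text
{'time_s': np.float64(27.32), 'ee_pos': array([533.05, 126.23, 182.16]), 'ee_rot': array([-1.7999e+02,  5.0000e-02, -2.6900e+00]), 'force': array([-0.12, -0.03,  0.18]), 'torque': array([-0.04,  0.12,  0.03]), 'gripper_width': np.float64(81.89)}
```

View pics/p13.png

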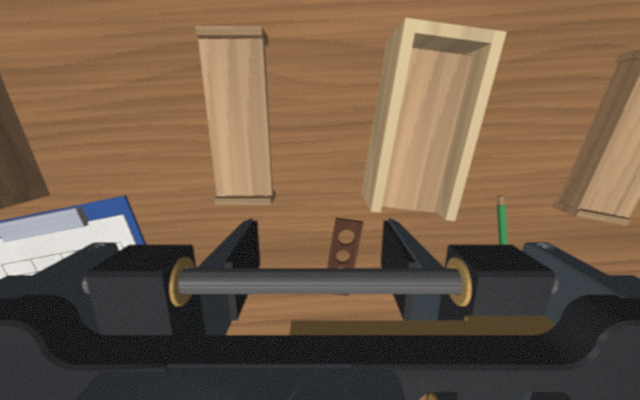

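View pics/p13b.png

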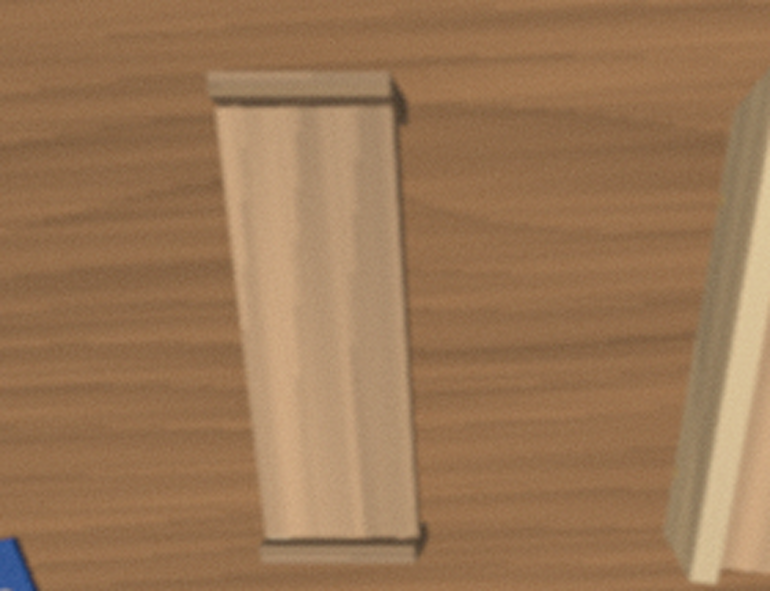

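```bash
python3 - <<'E'
import cv2
a=cv2.imread("pics/p13.png")
cv2.imwrite("pics/p13c.png",cv2.resize(a[150:230,350:480],None,fx=6,fy=6,interpolation=cv2.INTER_CUBIC))
E
```

```text
(no output)
```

View pics/p13c.png

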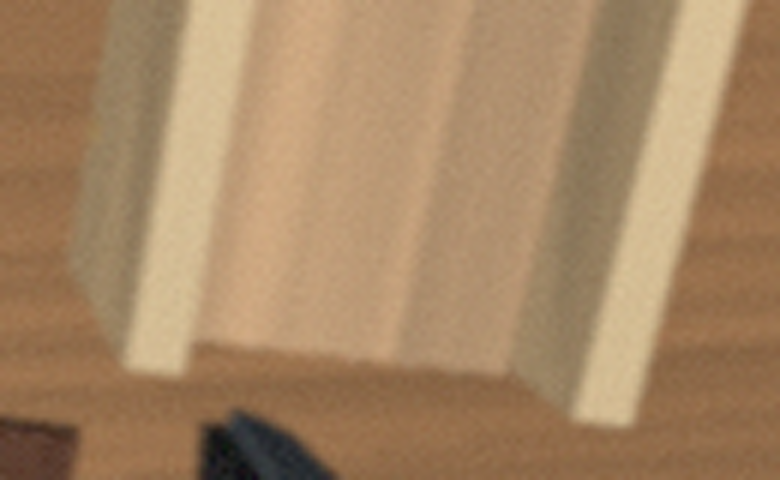

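```bash
python3 - <<'E'
from h import *
import pickle
st,_=pickle.load(open("w13.pkl","rb")); cm=cam("wrist",st)
c=lambda p:(350+(p[0]+.5)/6-.5,150+(p[1]+.5)/6-.5)
A,B=onz(cm,c((190,374)),70),onz(cm,c((573,420)),70); L=onz(cm,c((505,375)),46)
a=np.array([.987,-.164,0]); print("rack front mid",(A+B)/2,"second lid front vs rack front (mm):",(L-(A+B)/2)@a)
print(env.state()["force"]); env.job_done()
E
```

```text
rack front mid [513.00294226  29.83779542  70.        ] second lid front vs rack front (mm): -0.4415526989639186
[-0.0200153   0.10228182  0.45550307]
the job is handed in; nothing more can be done
```

The open cigar box is closed with the top lid from the rack, and I handed the job in at about 27 s of the 61 s allowed.

- **Sliding the lid out:** I touched down at about 2 N. I then slid the lid about 65 mm out through the rack's front, with readings of up to about 5 N.
- **Lifting and placing:** I took the lid by its long edges at 8 N, lifted it clear and lowered it into the box. It touched down at about 2 N, at the expected height, and I released it gently.

**Last checks:**
- All three cameras show the lid flat between the two raised ends, with thin, even gaps.
- The second lid's front edge measures 0.4 mm from the rack front, within measuring error, so it stayed where it lay.
- The rack stands where it was. The closed box, ring gauge, pencil and dish look unmoved by eye.
- The arm is clear and touching nothing.

**What disagreed:** while I carried the lid, its far end drooped about 3 mm in the grip, by the width and side-view measurements. The pictures after release show it flat. I judged the final flatness by eye and did not measure it separately.

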